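# Pack the contamination-monitoring carrier for the sampling round

## Robot

A 6-joint arm with a two-finger parallel gripper is mounted at the origin on a cart in front of the work surface, level with it; the furniture and walls round the work are solid. World frame = base frame: x ahead of the robot, y to its left, z up, the work surface at z = 0. Lengths are in m, angles in rad, forces in N, time in s.
With the tool pointing down it reaches from about 0.35 to 0.8 m from the base axis. Payload 7.3 kg.
Tool frame: the origin (TCP) lies at the very end of the fingers, on their centre line; the grasp point (between the pads) lies 19 mm behind it; z points along the fingers, y is the line along which they close (so a half turn about z gives the same grasp; the last joint's range is limited). The gripper opens to 85 mm and grips with 20 to 120 N. Pads are 22 mm wide; open, the fingers measure 114 mm over their backs; the gripper's body (76 mm by 85 mm) begins 54 mm behind the grasp point. The pads swing forward as they close: fully open they stand 13 mm farther back than shut.
Start: joints at [-1.315, 0.342, 1.524, -0, 1.275, -0.146], TCP at [0.205, -0.483, 0.231] pointing down, gripper open.
Joint ranges: [-2.53, 2.53], [-0.77, 2.02], [0.04, 2.7], [-1, 4.14], [0.28, 2.66], [-3.11, 3.11]. Speed limits (rad/s): [2.57, 2.57, 3.14, 3.14, 3.14, 3.14].

## Interface

Orientations are given as a unit quaternion [x, y, z, w].
In Python, from plant import env, camrig, ticket, readout gives the robot as it stands (env), with the cameras (camrig), the job (ticket) and the readings (readout).
- The arm moves only by the shell command python3 drive.py 'ROWS' [FORCE]. ROWS is rows parted by semicolons, their numbers by spaces, 1 to 20 of them, each of 7 numbers: a rotation vector rx, ry, rz in rad, then dx, dy, dz in m, then the finger opening in m; each row is the pose to reach, as a shift and turn from the pose commanded when the command began, along the tool's axes at that moment; what a row does not reach only later rows make up. A row lasts 1/12 s, in which the tool goes at most 0.0417 m and 0.125 rad, less where a joint would pass 70% of its speed; a pose out of reach is approached as far as the arm can. The fingers move at their own pace and stop on an object; FORCE is the grip in N (left out, the last holds). Time passes only in rows, so rows that do not move let the fingers close. It prints the time, the measured TCP pose, the force, the opening and the grip force at its end.
- readout.read_state(): the state, without advancing time (a new reading comes with each control period).
- camrig.read_camera(name): name is "scene" or "top" or "wrist"; returns the picture (384x512x3 uint8, red, green, blue); there is no depth.
- camrig.get_calibration(name): a dict with "fx", "fy", "cx", "cy" (pixels), "rvec" (rotation vector, rad) and "tvec" (3), from world to camera coordinates, as OpenCV has them; the wrist camera has in their place "hand_eye" (4x4, takes a point from camera to tool coordinates, whose origin is the TCP and whose axes are the flange's). Camera axes: x right, y down, z forward; pixel columns grow to the right and rows downward; lengths in m; the calibration is good to about 2 mm. A picture is of the moment at which its call begins: read the wrist's pose just before it. get_calibration takes no time and is no camera call.
- ticket.close_job(): hands the job in; it is judged then, once.
The state is a dict: "t": time; "qpos": joint angles; "qvel": joint speeds; "effort": joint torques, N m; "eef_pos": TCP position; "eef_rot": TCP orientation; "contact_force": force on the tool from outside, world axes, zero at the start; "wrist_torque": the same for the moment, N m; "finger_gap": finger opening in m; "finger_force": force on a finger pad.
Only numpy, scipy, OpenCV 4.12 (cv2) and the standard library are available. Lean on these libraries where they do the work, as an engineer would, in place of code of your own. Each camera call takes 0.05 s, during which the arm holds its last target. There are 200 camera calls.

## Task

Pack the carrier tray for the next sampling round: put the small round dish, the closed filter cassette, the vial and the chip tray each into the adapter block that is cut for it, fully seated and upright. Set them down rather than dropping them, and leave the large dish and the cassette whose cap is off where they are.

Things in the scene. Friction and masses are not known exactly. Their poses are not given: they have to be found in the camera images.
- dish: small closed round flat plastic dish with clear lid, 60 mm across and 16 mm high (its firm rim is 57 mm across and 13 mm high). Origin: centre of its underside; z up. Light, about 30 g. Grip across the rim.
- cassette: closed white air-sampling filter cassette: round drum 49 mm across and 33 mm high in all, with a small plug nub in the middle of its closed top; the drum's side is from 6 to 25 mm over the underside, below that it stands on a hub 22 mm across. Origin: centre of its underside; z up, along the drum's axis. About 30 g. Grip across the drum.
- vial: clear round sample vial with a black screw cap, 24 mm across and 48 mm high, standing. Origin: centre of its underside; z up. About 35 g. A wall partition rises close beyond the left end of the table: come in over the front edge, not along the wall.
- chip_tray: thin black square tray with pale chips in its cells, 50 mm square and 8 mm thick, lying flat. Origin: centre of its underside; z up, x and y along its sides. About 25 g. Grip across two facing sides.
- dish_nest: block with the widest and shallowest round recess, for the small dish. Fixed grey, 84 mm square, one of four set two by two (86 mm pitch, shuffled) in the aluminium carrier, rim 13 mm over the table. Origin: middle of its underside, 5 mm over the table; z up, x, y along its sides. Recess in the middle, 72 mm across and 5 mm deep: floor 11 mm, block top 16 mm above the origin.
- cassette_nest: block with the middle-sized round recess, for the filter cassette. Fixed grey, 84 mm square, one of four set two by two (86 mm pitch, shuffled) in the aluminium carrier, rim 13 mm over the table. Origin: middle of its underside, 5 mm over the table; z up, x, y along its sides. Recess in the middle, 58 mm across and 8 mm deep: floor 8 mm, block top 16 mm above the origin.
- vial_nest: block with the smallest round recess, for the vial. Fixed grey, 84 mm square, one of four set two by two (86 mm pitch, shuffled) in the aluminium carrier, rim 13 mm over the table. Origin: middle of its underside, 5 mm over the table; z up, x, y along its sides. Recess in the middle, 36 mm across and 11 mm deep: floor 5 mm, block top 16 mm above the origin.
- square_nest: flat block with four L-shaped corner posts, for the square chip tray. Fixed grey, 84 mm square, one of four set two by two (86 mm pitch, shuffled) in the aluminium carrier, rim 13 mm over the table. Origin: middle of its underside, 5 mm over the table; z up, x, y along its sides. Seat 16 mm above the origin; posts 5 mm higher, 63 mm square between them; finger gap 45 mm wide amid each side.
- large_dish: look-alike that stays: large closed round flat dish, 90 mm across and 16 mm high. Origin: centre of its underside. It lies right of the tall air sampler cabinet, a fixed obstacle 0.32 m high (x 0.57 to 0.78, y -0.23 to 0.03): carry things round the front of it.
- open_cassette: look-alike that stays: filter cassette without its cap, an open white cup 49 mm across at its flange (45 mm above it) and 33 mm high, the paper filter visible inside. Origin: centre of its underside. About 30 g. A fixed black eye loupe, 36 mm across and high, stands in front of the sampler at x 0.535, y -0.02.

How it is judged:
By the outcome, as a careful person would: the job done as asked, in the order asked, and still so for the second after the job is handed in, with the robot touching nothing.
It also fails if it takes over 120 s, if anything falls off the work surface, if the arm or the gripper's body presses on something with over 40 N, if the wrist force passes 120 N, or if a joint passes its speed limit or range.

## Working session

There is one attempt and no reset: what is moved stays moved. The work goes in short steps, Python scripts to look and compute and a shell command to move; the robot and the scene stay as the last step left them, time stands still between calls to the robot, and variables do not carry over. Pictures are saved under pics/ and viewed, at most 14 in all, crops included, and the job is handed in when it is done.

```bash
ls; mkdir -p pics; cat > h.py <<'E'
import numpy as np, cv2
from scipy.spatial.transform import Rotation as R
from plant import env, camrig, ticket, readout
def cam(name):
    c=camrig.get_calibration(name); K=np.array([[c['fx'],0,c['cx']],[0,c['fy'],c['cy']],[0,0,1.]])
    if name=='wrist':
        s=readout.read_state(); T=np.eye(4); T[:3,:3]=R.from_quat(s['eef_rot']).as_matrix(); T[:3,3]=s['eef_pos']
        T=T@np.array(c['hand_eye']); return K,T[:3,:3],T[:3,3]
    Rm=cv2.Rodrigues(np.array(c['rvec'],float))[0]; return K,Rm.T,-Rm.T@np.array(c['tvec'],float).ravel()
def pt(C,uv,z):
    K,Rm,o=C; d=Rm@np.linalg.inv(K)@np.array([uv[0],uv[1],1.]); return o+d*(z-o[2])/d[2]
def px(C,p):
    K,Rm,o=C; q=K@(Rm.T@(np.array(p)-o)); return q[:2]/q[2]
def shot(name,f,scale=1.5):
    im=camrig.read_camera(name)[:,:,::-1].copy(); cv2.imwrite('pics/raw_'+f,im); cv2.imwrite('pics/'+f,cv2.resize(im,None,fx=scale,fy=scale)); return im
def shift(p):
    "world point -> tool-frame shift from now"
    s=readout.read_state(); return R.from_quat(s['eef_rot']).inv().apply(np.array(p)-s['eef_pos'])
E
python3 - <<'E'
from h import *
for n in('top','scene'):
    shot(n,n+'1.png'); C=cam(n); print(n,C)
print(camrig.get_calibration('wrist')); print(readout.read_state())
E
```

```text
drive.py
pics
plant.py
top (array([[440.03012277,   0.        , 263.0649268 ],
       [  0.        , 440.03012277, 193.0225246 ],
       [  0.        ,   0.        ,   1.        ]]), array([[-0.01466555, -0.98274787,  0.18436798],
       [-0.99986934,  0.01316003, -0.00938693],
       [ 0.00679869, -0.18448156, -0.98281246]]), array([ 0.32881206, -0.10209337,  1.01287188]))
scene (array([[445.59661622,   0.        , 257.30019161],
       [  0.        , 445.59661622, 196.90825637],
       [  0.        ,   0.        ,   1.        ]]), array([[-0.77540385, -0.32468449,  0.54159842],
       [-0.63146357,  0.40089177, -0.66373153],
       [-0.00161901, -0.85665966, -0.51587945]]), array([-0.12148478,  0.67026774,  0.67134418]))
{'fx': 326.4247531346937, 'fy': 326.4247531346937, 'cx': 250.9902848543582, 'cy': 186.82936919472576, 'hand_eye': array([[ 1.29891434e-04, -9.44363785e-01, -3.28902760e-01,
         8.50235889e-02],
       [ 9.99999861e-01, -4.52975579e-05,  5.24984312e-04,
         8.50561563e-04],
       [-5.10674664e-04, -3.28902783e-01,  9.44363648e-01,
        -1.41653009e-01],
       [ 0.00000000e+00,  0.00000000e+00,  0.00000000e+00,
         1.00000000e+00]])}
{'t': 0.1, 'qpos': array([-1.31501058e+00,  3.42641798e-01,  1.52490347e+00,  4.70629667e-05,
        1.27540323e+00, -1.45981211e-01]), 'qvel': array([-0.001937  , -0.00123982, -0.00255147, -0.00032296,  0.0013566 ,
        0.00099248]), 'effort': array([ 1.67308670e-03, -4.34446979e+01, -2.46491003e+01, -2.25500085e-04,
        4.68066122e-03,  1.01933148e-05]), 'eef_pos': array([ 0.20525247, -0.48283672,  0.23070759]), 'eef_rot': array([ 9.79891820e-01,  1.99528348e-01, -1.47271153e-05, -6.78137009e-04]), 'contact_force': array([-0.56981267,  0.36425065,  0.14575416]), 'wrist_torque': array([-0.00266025, -0.01925374, -0.01025686]), 'finger_force': 0.0, 'finger_gap': 0.08526897180167864}
```

View pics/top1.png

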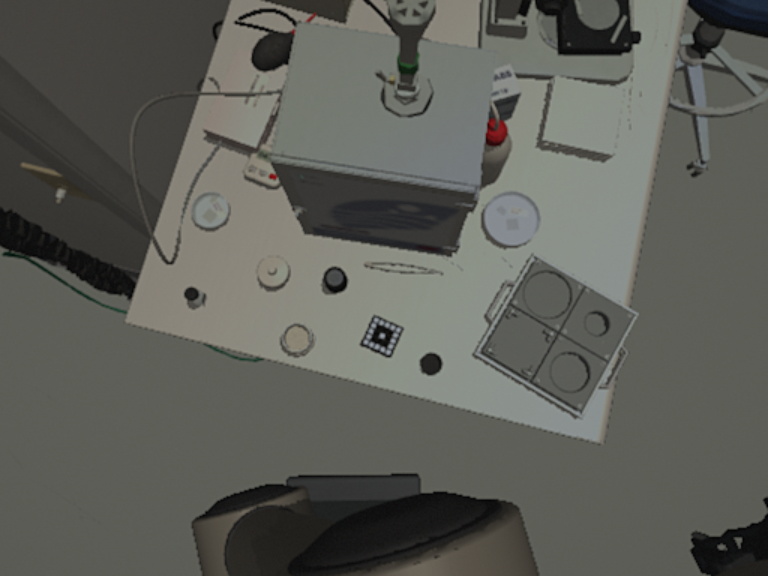

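View pics/scene1.png

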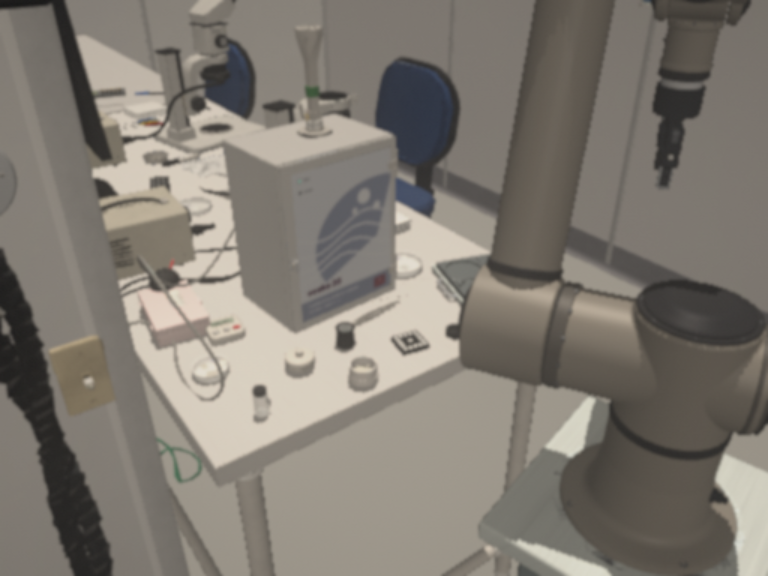

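The top view (1.5× pixels) shows the small dish at (211,211), closed cassette (274,272), open cassette (297,340), vial (194,296) and chip tray (382,336). The nests are dish (547,294), vial (597,322), cassette (571,372) and square (520,338). Next I refine these in zoomed crops.

```bash
python3 - <<'E'
from h import *
im=cv2.imread('pics/raw_top1.png')
a=cv2.resize(im[120:250,80:300],None,fx=3.6,fy=3.6,interpolation=cv2.INTER_CUBIC)
b=cv2.resize(im[165:285,310:430],None,fx=5,fy=5,interpolation=cv2.INTER_CUBIC)
cl=lambda x:cv2.convertScaleAbs(x,alpha=1.4)
cv2.imwrite('pics/a.png',cl(a));cv2.imwrite('pics/b.png',cl(b))
C=cam('top')
for n,u,z in[('dish',(211,211),.016),('cass',(274,272),.025),('vial',(194,296),.048),('chip',(382,336),.008),('dn',(547,294),.021),('vn',(597,322),.021),('cn',(571,372),.021),('sn',(520,338),.021),('loupe',(335,279),.036)]:
    print(n,pt(C,np.array(u)/1.5,z).round(3))
E
```

```text
dish [0.645 0.175 0.016]
cass [0.544 0.072 0.025]
vial [0.504 0.186 0.048]
chip [ 0.445 -0.091  0.008]
dn [ 0.505 -0.345  0.021]
vn [ 0.461 -0.418  0.021]
cn [ 0.386 -0.374  0.021]
sn [ 0.438 -0.3    0.021]
loupe [ 0.529 -0.022  0.036]
```

View pics/a.png

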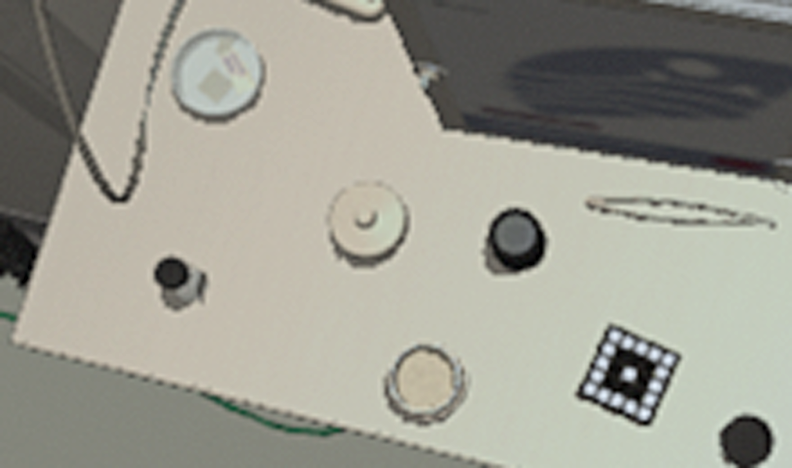

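View pics/b.png

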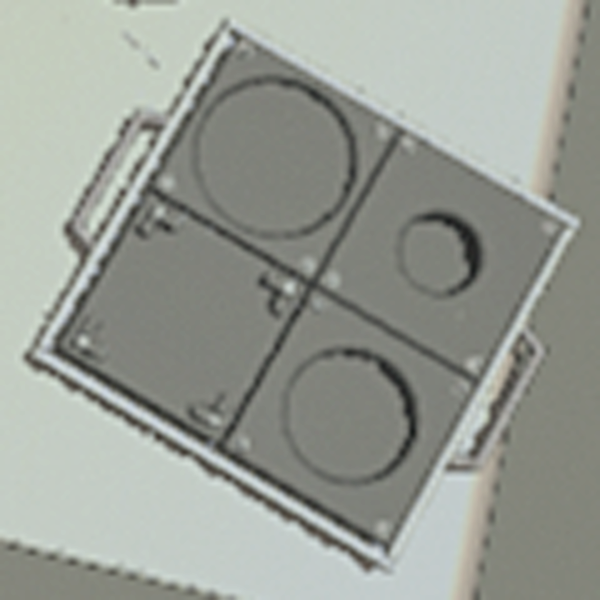

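The crops confirm the layout. Crop a has the dish at (218,75), cassette at (368,222), vial cap at (172,273) and chip tray at (630,374), with a cable left of the dish. Crop b has the dish nest at (275,157), vial nest at (439,255), cassette nest at (349,415) and square nest at lower left.

```bash
cat >> h.py <<'E'
def go(p,yaw=None):
    "print tool-frame shift and rz to reach world TCP p with tool-x heading yaw (deg), from the present pose"
    s=readout.read_state(); r=R.from_quat(s['eef_rot']); x=r.apply([1,0,0]); y0=np.degrees(np.arctan2(x[1],x[0]))
    d=shift(p); dz=0 if yaw is None else -np.radians(yaw-y0)
    print('yaw now',y0.round(1),'pos',np.round(s['eef_pos'],4),'rz',round(dz,3),'shift',d.round(4),'rows>=',max(np.linalg.norm(d)/.0417,abs(dz)/.125).round(1))
E
python3 - <<'E'
from h import *
C=cam('top')
fa=lambda u:(np.array(u)+.5)/3.6-.5+[80,120]
fb=lambda u:(np.array(u)+.5)/5-.5+[310,165]
for n,u,z in[('dish',(218,75),.016),('cass',(368,222),.025),('vial',(172,273),.048),('chip',(630,374),.008),('open',(425,381),.033)]: print(n,pt(C,fa(u),z).round(4))
N=[pt(C,fb(u),.021) for u in((275,157),(439,255),(349,415))]
print(*[n.round(4) for n in N],np.linalg.norm(N[0]-N[1]),np.linalg.norm(N[2]-N[1]))
c=(N[0]+N[2])/2; d=N[1]-N[0]; e=N[1]-N[2]
print('centre',c,np.degrees(np.arctan2(d[1],d[0])),np.degrees(np.arctan2(e[1],e[0])), 'sn',N[0]+N[2]-N[1])
P=[pt(C,fa(u),.008) for u in((612,325),(680,355),(648,425),(580,397))]
print([np.degrees(np.arctan2(*(P[(i+1)%4]-P[i])[1::-1])).round(1) for i in range(4)])
go([.42,-.12,.25],125)
E
```

```text
dish [0.6455 0.1757 0.016 ]
cass [0.544  0.0742 0.025 ]
vial [0.5083 0.1904 0.048 ]
chip [ 0.4464 -0.0913  0.008 ]
open [0.4409 0.0356 0.033 ]
[ 0.5048 -0.3444  0.021 ] [ 0.4585 -0.4166  0.021 ] [ 0.3867 -0.3709  0.021 ] 0.08576248411966515 0.08507120167110596
centre [ 0.44576003 -0.35766617  0.021     ] -122.6848217274352 -32.45031043929658 sn [ 0.43302268 -0.29875176  0.021     ]
[np.float64(-114.8), np.float64(154.6), np.float64(66.9), np.float64(-24.3)]
yaw now 23.0 pos [ 0.2053 -0.4828  0.2307] rz -1.78 shift [ 0.3395 -0.25   -0.0189] rows>= 14.2
```

```bash
python3 drive.py '0 0 -1.78 0.34 -0.25 -0.02 0.085;0 0 -1.78 0.34 -0.25 -0.02 0.085;0 0 -1.78 0.34 -0.25 -0.02 0.085;0 0 -1.78 0.34 -0.25 -0.02 0.085;0 0 -1.78 0.34 -0.25 -0.02 0.085;0 0 -1.78 0.34 -0.25 -0.02 0.085;0 0 -1.78 0.34 -0.25 -0.02 0.085;0 0 -1.78 0.34 -0.25 -0.02 0.085;0 0 -1.78 0.34 -0.25 -0.02 0.085;0 0 -1.78 0.34 -0.25 -0.02 0.085;0 0 -1.78 0.34 -0.25 -0.02 0.085;0 0 -1.78 0.34 -0.25 -0.02 0.085;0 0 -1.78 0.34 -0.25 -0.02 0.085;0 0 -1.78 0.34 -0.25 -0.02 0.085;0 0 -1.78 0.34 -0.25 -0.02 0.085;0 0 -1.78 0.34 -0.25 -0.02 0.085'; python3 -c "
from h import *
go([.6,.17,.2],230)"
```

```text
t: 1.43
eef_pos: [0.4203, -0.1199, 0.251]
eef_rot: [0.461, 0.887, -0.0, -0.0]
contact_force: [-0.4, -0.0, -0.4]
finger_gap: 0.085
finger_force: 0.0
yaw now 125.1 pos [ 0.4203 -0.1199  0.251 ] rz -1.831 shift [0.1339 0.3137 0.0509] rows>= 14.6
```

```bash
python3 drive.py '0 0 -0.75 0.205 0.144 0 0.07;0 0 -0.75 0.205 0.144 0 0.07;0 0 -0.75 0.205 0.144 0 0.07;0 0 -0.75 0.205 0.144 0 0.07;0 0 -0.75 0.205 0.144 0 0.07;0 0 -0.75 0.205 0.144 0 0.07;0 0 -0.75 0.205 0.144 0 0.07;0 0 -1.83 0.134 0.314 0.05 0.057;0 0 -1.83 0.134 0.314 0.05 0.057;0 0 -1.83 0.134 0.314 0.05 0.057;0 0 -1.83 0.134 0.314 0.05 0.057;0 0 -1.83 0.134 0.314 0.05 0.057;0 0 -1.83 0.134 0.314 0.05 0.057;0 0 -1.83 0.134 0.314 0.05 0.057;0 0 -1.83 0.134 0.314 0.05 0.057;0 0 -1.83 0.134 0.314 0.05 0.057;0 0 -1.83 0.134 0.314 0.05 0.057'; python3 - <<'E'
from h import *
go([.6455,.1757,.1],230)
C=cam('wrist'); shot('wrist','w1.png'); print(readout.read_state()['finger_gap'],px(C,[.6455,.1757,.016]),px(C,[.544,.0742,.025]))
E
```

```text
t: 2.85
eef_pos: [0.6008, 0.1693, 0.2007]
eef_rot: [-0.422, 0.907, 0.0, -0.001]
contact_force: [-0.7, -1.2, 0.6]
finger_gap: 0.0568
finger_force: 0.0
yaw now -130.1 pos [0.6008 0.1693 0.2007] rz -6.285 shift [-0.0338 -0.0301  0.1006] rows>= 50.3
0.0568838331711575 [223.5025635  191.78427629] [232.00289971  44.96896199]
```

View pics/w1.png

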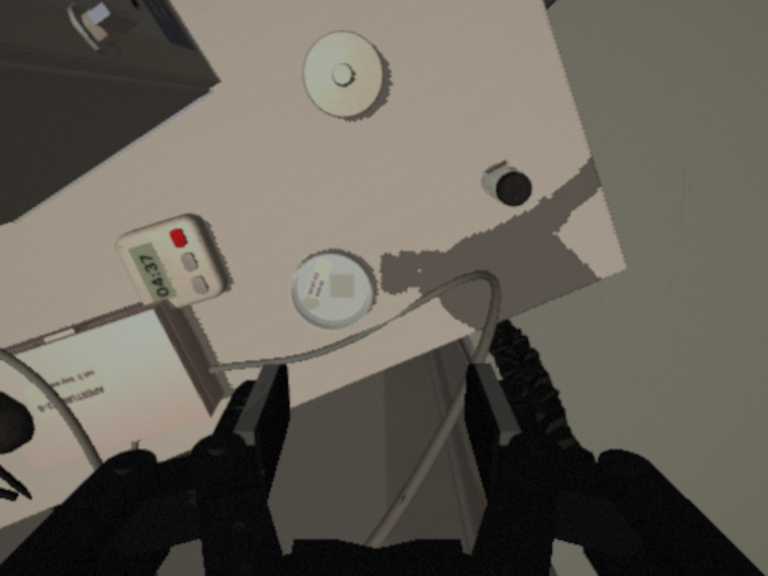

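The wrist view shows the dish at (333,290). The cable runs past it from (215,368) to (480,275), so I'll turn the gripper about 20° to lay the closing axis parallel to the cable.

```bash
python3 - <<'E'
from h import *
C=cam('wrist')
for n,u,z in(('dish',(333,289),.016),('cass',(343,75),.025),('vial',(514,188),.048)): print(n,pt(C,(np.array(u)+.5)/1.5-.5,z).round(4))
p=pt(C,(np.array([333,289])+.5)/1.5-.5,.016); p=(p+np.array([.6455,.1757,.016]))/2
p[2]=.08; go(p,-110)
p[2]=.002; go(p,-110)
E
```

```text
dish [0.6475 0.1751 0.016 ]
cass [0.5487 0.0755 0.025 ]
vial [0.5121 0.1904 0.048 ]
yaw now -130.3 pos [0.6008 0.1694 0.2009] rz -0.355 shift [-0.0343 -0.031   0.1208] rows>= 3.1
yaw now -130.3 pos [0.6008 0.1694 0.2009] rz -0.355 shift [-0.0344 -0.031   0.1988] rows>= 4.9
```

```bash
python3 drive.py '0 0 -0.35 -0.034 -0.031 0.12 0.074;0 0 -0.35 -0.034 -0.031 0.12 0.074;0 0 -0.35 -0.034 -0.031 0.12 0.074;0 0 -0.35 -0.034 -0.031 0.12 0.074;0 0 -0.35 -0.034 -0.031 0.14 0.074;0 0 -0.35 -0.034 -0.031 0.16 0.074;0 0 -0.35 -0.034 -0.031 0.18 0.074;0 0 -0.35 -0.034 -0.031 0.19 0.074;0 0 -0.35 -0.034 -0.031 0.1985 0.074;0 0 -0.35 -0.034 -0.031 0.1985 0.074' 25; python3 drive.py '0 0 0 0 0 0 0.05;0 0 0 0 0 0 0.05;0 0 0 0 0 0 0.05;0 0 0 0 0 0 0.05;0 0 0 0 0 0 0.05;0 0 0 0 0 0 0.05' 25
```

```text
t: 3.73
eef_pos: [0.6458, 0.1756, 0.0022]
eef_rot: [-0.572, 0.82, 0.0, -0.001]
contact_force: [-0.3, 0.5, -0.2]
finger_gap: 0.0743
finger_force: 0.0
t: 4.23
eef_pos: [0.6476, 0.1759, 0.0048]
eef_rot: [-0.573, 0.82, -0.001, 0.001]
contact_force: [-0.2, -0.4, 7.3]
finger_gap: 0.054
finger_force: 26.7
```

```bash
python3 - <<'E'
from h import *
shot('wrist','w2.png')
E
```

```text
(no output)
```

View pics/w2.png

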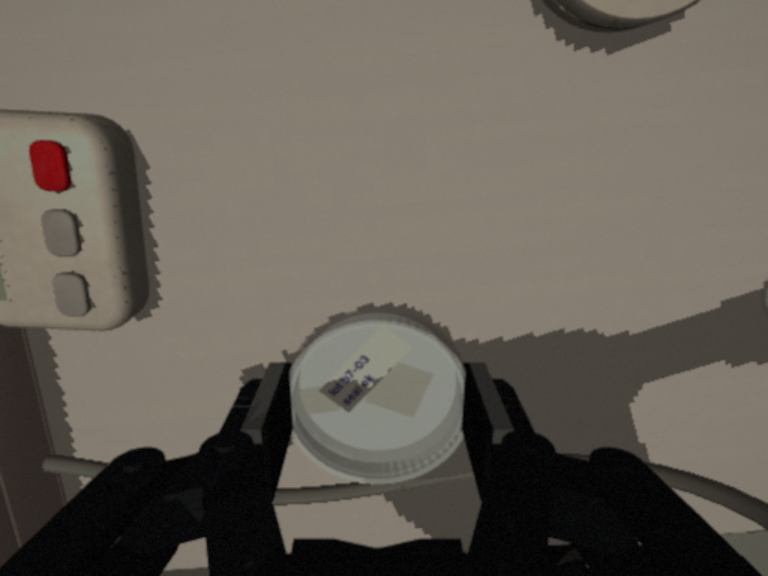

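The dish is centred between the pads. The pad tips at (290,364) and (466,364) work out to about 8 mm behind the TCP, so the fingers caught only the top of the rim. I'll open, go slightly lower and regrip.

```bash
python3 drive.py '0 0 0 0 0 0 0.074;0 0 0 0 0 0 0.074;0 0 0 0 0 0 0.074;0 0 0 0 0 0.002 0.074;0 0 0 0 0 0.004 0.074;0 0 0 0 0 0.004 0.074' 25; python3 drive.py '0 0 0 0 0 0 0.062;0 0 0 0 0 0 0.062;0 0 0 0 0 0 0.062' ; python3 drive.py '0 0 0 0 0 0 0.05;0 0 0 0 0 0 0.05;0 0 0 0 0 0 0.05;0 0 0 0 0 0 0.05' 25
```

```text
t: 4.78
eef_pos: [0.646, 0.1757, -0.0021]
eef_rot: [-0.573, 0.82, 0.0, -0.001]
contact_force: [0.3, -0.6, -0.6]
finger_gap: 0.0738
finger_force: 0.0
t: 5.03
eef_pos: [0.6465, 0.1757, -0.0013]
eef_rot: [-0.573, 0.82, -0.0, -0.0]
contact_force: [-0.6, -0.3, 0.3]
finger_gap: 0.0621
finger_force: 0.0
t: 5.37
eef_pos: [0.6467, 0.1758, -0.0008]
eef_rot: [-0.573, 0.82, -0.0, 0.0]
contact_force: [-0.4, -0.2, 2.5]
finger_gap: 0.0544
finger_force: 26.6
```

```bash
python3 drive.py '0 0 0 0 0 -0.01 0.05;0 0 0 0 0 -0.02 0.05;0 0 0 0 0 -0.04 0.05;0 0 0 0 0 -0.06 0.05;0 0 0 0 0 -0.08 0.05;0 0 0 0 0 -0.1 0.05;0 0 0 0 0 -0.1 0.05'; python3 - <<'E'
from h import *
shot('wrist','w3.png',1)
go([.42,.14,.12],-150)
E
```

```text
t: 5.95
eef_pos: [0.649, 0.1762, 0.1046]
eef_rot: [-0.573, 0.82, -0.002, 0.004]
contact_force: [0.2, 0.8, 0.3]
finger_gap: 0.0543
finger_force: 26.5
yaw now -110.1 pos [0.648  0.176  0.1023] rz 0.697 shift [ 0.1121  0.2017 -0.0191] rows>= 5.6
```

View pics/w3.png

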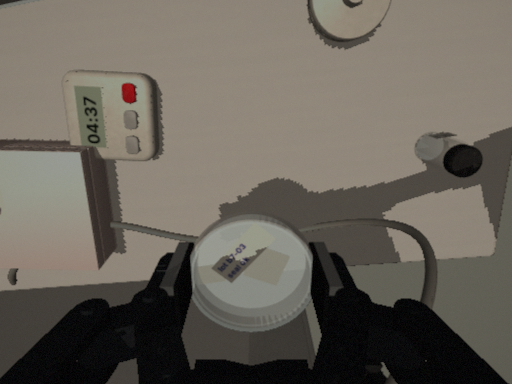

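The dish is held level. Next I carry it around the front of the sampler.

```bash
python3 drive.py '0 0 0.3 0.112 0.202 -0.05 0.05;0 0 0.3 0.112 0.202 -0.05 0.05;0 0 0.5 0.112 0.202 -0.05 0.05;0 0 0.7 0.112 0.202 -0.05 0.05;0 0 0.7 0.112 0.202 -0.05 0.05;0 0 0.7 0.112 0.202 -0.05 0.05;0 0 0.7 0.112 0.202 -0.05 0.05;0 0 0.7 0.112 0.202 -0.05 0.05'; python3 - <<'E'
from h import *
go([.42,-.12,.14],-180)
go([.5048,-.3444,.10],-212.6)
E
```

```text
t: 6.67
eef_pos: [0.4172, 0.1399, 0.149]
eef_rot: [-0.258, 0.966, -0.0, 0.0]
contact_force: [-0.4, -0.5, 0.1]
finger_gap: 0.0544
finger_force: 26.6
yaw now -150.2 pos [0.4172 0.1399 0.149 ] rz 0.521 shift [ 0.1269 -0.2268  0.009 ] rows>= 6.2
yaw now -150.2 pos [0.4172 0.1399 0.149 ] rz 1.09 shift [ 0.165  -0.4637  0.0491] rows>= 11.9
```

```bash
python3 drive.py '0 0 0.5 0.127 -0.227 0.01 0.05;0 0 0.5 0.127 -0.227 0.01 0.05;0 0 0.5 0.127 -0.227 0.01 0.05;0 0 0.5 0.127 -0.227 0.01 0.05;0 0 0.5 0.127 -0.227 0.01 0.05;0 0 0.5 0.127 -0.227 0.01 0.05;0 0 1.09 0.165 -0.464 0.049 0.05;0 0 1.09 0.165 -0.464 0.049 0.05;0 0 1.09 0.165 -0.464 0.049 0.05;0 0 1.09 0.165 -0.464 0.049 0.05;0 0 1.09 0.165 -0.464 0.049 0.05;0 0 1.09 0.165 -0.464 0.049 0.05;0 0 1.09 0.165 -0.464 0.049 0.05;0 0 1.09 0.165 -0.464 0.049 0.05;0 0 1.09 0.165 -0.464 0.049 0.05'; python3 - <<'E'
from h import *
C=cam('wrist');shot('wrist','w4.png')
go([.5048,-.3444,.10],147.4)
for p in([.4585,-.4166],[.3867,-.3709],[.433,-.2988],[.5048,-.3444]): print((px(C,p+[.021])*1.5).round(0))
E
```

```text
t: 7.92
eef_pos: [0.5055, -0.3447, 0.0983]
eef_rot: [0.281, 0.96, 0.001, -0.001]
contact_force: [-0.5, -0.0, 0.5]
finger_gap: 0.0544
finger_force: 26.6
yaw now 147.4 pos [ 0.5056 -0.344   0.0989] rz -0.0 shift [ 0.0004 -0.0008 -0.0011] rows>= 0.0
[198. 295.]
[173. 106.]
[376. 106.]
[377. 295.]
```

View pics/w4.png

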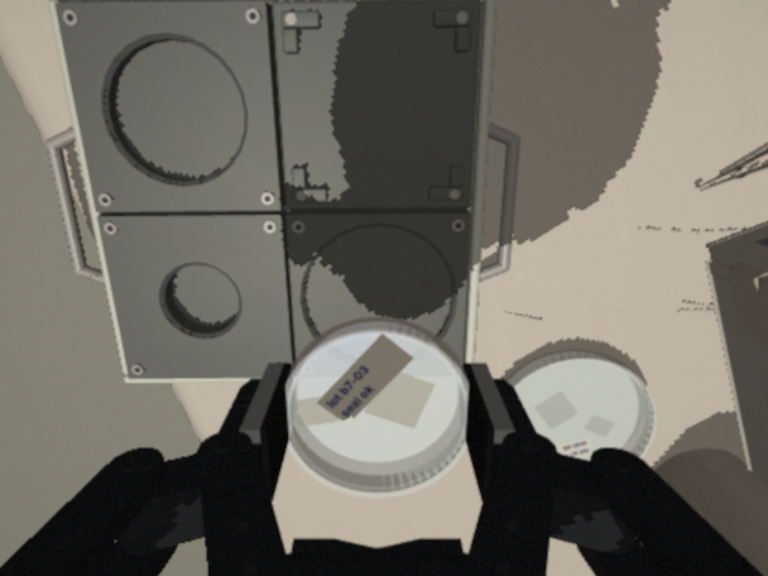

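The held dish is over its nest. The other recesses appear within about 1 mm of where I predicted, e.g. vial nest (200,299) against (198,295). Lowering now.

```bash
python3 drive.py '0 0 0 0 -0.001 0.03 0.05;0 0 0 0 -0.001 0.05 0.05;0 0 0 0 -0.001 0.065 0.05;0 0 0 0 -0.001 0.073 0.05;0 0 0 0 -0.001 0.077 0.05;0 0 0 0 -0.001 0.08 0.05;0 0 0 0 -0.001 0.082 0.05;0 0 0 0 -0.001 0.083 0.05;0 0 0 0 -0.001 0.083 0.05'
```

```text
t: 8.72
eef_pos: [0.5055, -0.3457, 0.0175]
eef_rot: [0.281, 0.96, -0.0, 0.001]
contact_force: [0.4, -0.8, -0.6]
finger_gap: 0.0542
finger_force: 26.6
```

```bash
python3 drive.py '0 0 0 0 0 0.0007 0.05;0 0 0 0 0 0.0014 0.05;0 0 0 0 0 0.002 0.05;0 0 0 0 0 0.002 0.05'
```

```text
t: 9.05
eef_pos: [0.5053, -0.3457, 0.0152]
eef_rot: [0.281, 0.96, -0.0, 0.0]
contact_force: [0.7, -0.2, 1.4]
finger_gap: 0.0545
finger_force: 27.1
```

Contact has begun, so I release slowly and retreat.

```bash
python3 drive.py '0 0 0 0 0 0.0005 0.057;0 0 0 0 0 0.0005 0.06;0 0 0 0 0 0.0005 0.064;0 0 0 0 0 0 0.072;0 0 0 0 0 0 0.072;0 0 0 0 0 -0.02 0.072;0 0 0 0 0 -0.05 0.072;0 0 0 0 0 -0.09 0.072;0 0 0 0 0 -0.12 0.072'; python3 - <<'E'
from h import *
go([.42,-.12,.18],147.4)
C=cam('wrist');shot('wrist','w5.png',1)
C2=cam('top'); print('large',pt(C2,np.array([511,219])/1.5,.016))
E
```

```text
t: 9.8
eef_pos: [0.5053, -0.3458, 0.1371]
eef_rot: [0.281, 0.96, -0.0, 0.0]
contact_force: [0.8, -0.6, -0.7]
finger_gap: 0.0715
finger_force: 0.0
yaw now 147.4 pos [ 0.5053 -0.3458  0.1371] rz -0.001 shift [ 0.1936  0.1441 -0.0432] rows>= 5.9
large [ 0.62603955 -0.29602254  0.016     ]
```

View pics/w5.png

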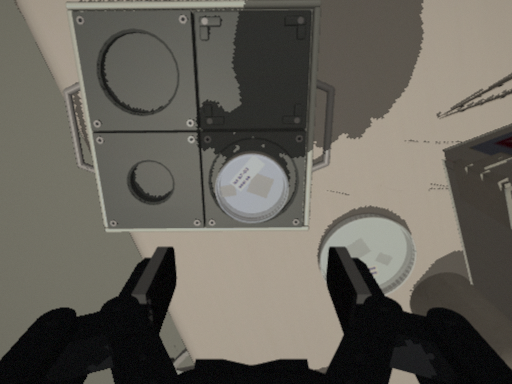

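```bash
python3 - <<'E'
from h import *
C=cam('wrist')
im=cv2.imread('pics/raw_w5.png')
b=cv2.resize(im[120:240,190:320],None,fx=5,fy=5,interpolation=cv2.INTER_CUBIC); cv2.imwrite('pics/c.png',cv2.convertScaleAbs(b,alpha=1.5))
n=np.array([.5048,-.3444,.021]); print(px(C,n),px(C,n+[0,0,.011]))
for u in((253.5,184.5),): print(pt(C,u,.032))
E
```

```text
[253.38183595 171.50298711] [253.44542218 175.51895527]
[ 0.51134649 -0.34851498  0.032     ]
```

View pics/c.png

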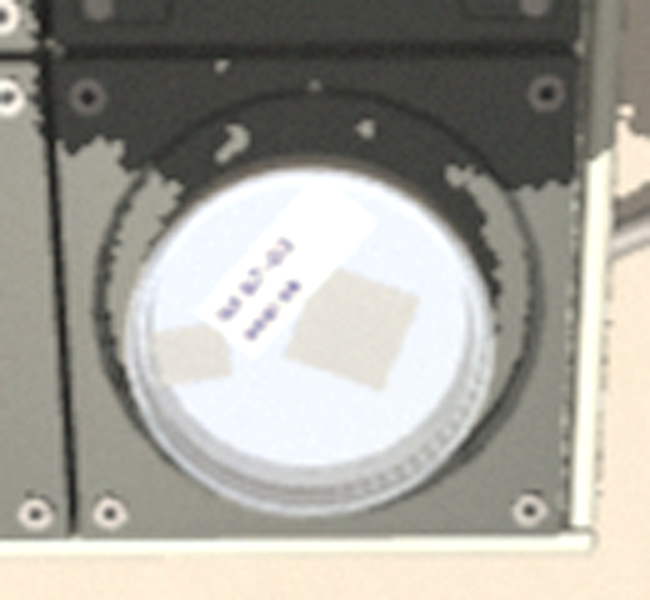

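The dish sits inside its recess, about 1.4 mm off centre after parallax. Contact came at the expected floor height, so it is seated. Next is the cassette.

```bash
python3 drive.py '0 0 0.2 0.194 0.144 -0.043 0.07;0 0 0.2 0.194 0.144 -0.043 0.07;0 0 0.2 0.194 0.144 -0.043 0.07;0 0 0.2 0.194 0.144 -0.043 0.07;0 0 0.3 0.194 0.144 -0.043 0.07;0 0 0.4 0.194 0.144 -0.043 0.07;0 0 0.51 0.299 0.309 -0.043 0.07;0 0 0.51 0.299 0.309 -0.043 0.07;0 0 0.51 0.299 0.309 -0.043 0.07;0 0 0.51 0.299 0.309 -0.043 0.07;0 0 0.51 0.299 0.309 -0.043 0.07;0 0 0.51 0.299 0.309 -0.043 0.07;0 0 0.51 0.299 0.309 -0.043 0.07;0 0 0.51 0.299 0.309 -0.043 0.07'; python3 - <<'E'
from h import *
C=cam('wrist');shot('wrist','w6.png')
go([.49,.09,.18],118)
print((px(C,[.546,.075,.025])*1.5).round(0),(px(C,[.51,.1904,.048])*1.5).round(0))
E
```

```text
t: 11.02
eef_pos: [0.4201, 0.0757, 0.1777]
eef_rot: [0.514, 0.858, -0.0, 0.0]
contact_force: [0.3, -1.2, 0.8]
finger_gap: 0.0702
finger_force: 0.0
yaw now 118.1 pos [0.4201 0.0752 0.1777] rz 0.002 shift [-0.0198  0.0686 -0.0023] rows>= 1.7
[543. 339.] [624. 159.]
```

View pics/w6.png

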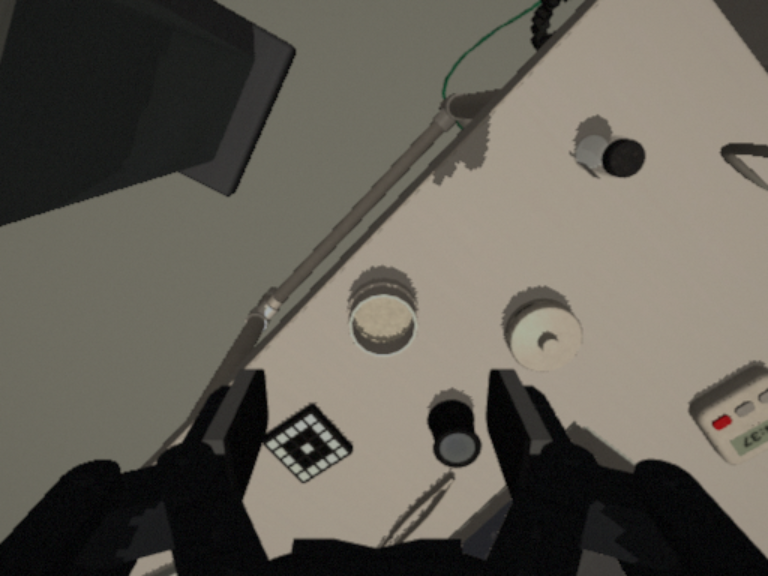

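The cassette top is at (545,337) and the vial cap at (624,157), both within 1–2 px of prediction. I go down on the cassette with the camera facing away from the sampler.

```bash
python3 - <<'E'
from h import *
go([.5465,.0755,.10],118)
go([.5465,.0755,.006],118)
E
python3 drive.py '0 0 0 -0.02 0.069 0 0.068;0 0 0 -0.02 0.069 0 0.068;0 0 0 -0.059 0.112 0.04 0.068;0 0 0 -0.059 0.112 0.04 0.068;0 0 0 -0.059 0.112 0.08 0.068;0 0 0 -0.059 0.112 0.08 0.068;0 0 0 -0.059 0.112 0.08 0.068'
```

```text
yaw now 118.1 pos [0.4201 0.0752 0.1777] rz 0.002 shift [-0.0592  0.1117  0.0777] rows>= 3.6
yaw now 118.1 pos [0.4201 0.0752 0.1777] rz 0.002 shift [-0.0591  0.1117  0.1717] rows>= 5.1
t: 11.65
eef_pos: [0.5451, 0.0751, 0.096]
eef_rot: [0.515, 0.857, -0.002, -0.003]
contact_force: [0.5, 0.2, 0.9]
finger_gap: 0.068
finger_force: 0.0
```

```bash
python3 drive.py '0 0 0 0 0 0.02 0.068;0 0 0 0 0 0.04 0.068;0 0 0 0 0 0.06 0.068;0 0 0 0 0 0.08 0.068;0 0 0 0 0 0.091 0.068;0 0 0 0 0 0.091 0.068;0 0 0 0 0 0.091 0.068'; python3 drive.py '0 0 0 0 0 0 0.055;0 0 0 0 0 0 0.044;0 0 0 0 0 0 0.044;0 0 0 0 0 0 0.044;0 0 0 0 0 0 0.044;0 0 0 0 0 0 0.044' 30
```

```text
t: 12.23
eef_pos: [0.5473, 0.0764, 0.0082]
eef_rot: [0.514, 0.858, 0.0, 0.001]
contact_force: [-0.4, -0.0, 0.5]
finger_gap: 0.0681
finger_force: 0.0
t: 12.73
eef_pos: [0.5478, 0.0766, 0.0089]
eef_rot: [0.514, 0.858, 0.001, 0.001]
contact_force: [-1.9, -0.7, 6.8]
finger_gap: 0.0465
finger_force: 29.7
```

```bash
python3 drive.py '0 0 0 0 0 -0.01 0.044;0 0 0 0 0 -0.02 0.044;0 0 0 0 0 -0.04 0.044;0 0 0 0 0 -0.06 0.044;0 0 0 0 0 -0.08 0.044;0 0 0 0 0 -0.1 0.044;0 0 0 0 0 -0.1 0.044;0 0 0 0 0 -0.1 0.044'; python3 - <<'E'
from h import *
shot('wrist','w7.png',1)
go([.45,.11,.13],118);go([.40,-.10,.14],147)
E
```

```text
t: 13.4
eef_pos: [0.5476, 0.0768, 0.1089]
eef_rot: [0.514, 0.858, 0.001, 0.002]
contact_force: [-0.5, -0.3, -1.5]
finger_gap: 0.0465
finger_force: 31.0
yaw now 118.1 pos [0.5468 0.0768 0.1076] rz 0.002 shift [ 0.0749 -0.0696 -0.0225] rows>= 2.5
yaw now 118.1 pos [0.5468 0.0768 0.1076] rz -0.504 shift [-0.0867 -0.2128 -0.0326] rows>= 5.6
```

View pics/w7.png

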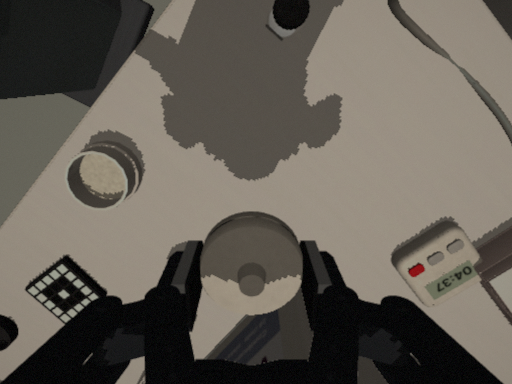

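The cassette is held upright.

```bash
python3 drive.py '0 0 0 0.075 -0.07 -0.022 0.044;0 0 0 0.075 -0.07 -0.022 0.044;0 0 0 0.075 -0.07 -0.022 0.044;0 0 0.2 -0.087 -0.213 -0.032 0.044;0 0 0.4 -0.087 -0.213 -0.032 0.044;0 0 0.5 -0.087 -0.213 -0.032 0.044;0 0 0.6 -0.087 -0.213 -0.032 0.044;0 0 0.7 -0.087 -0.213 -0.032 0.044;0 0 0.8 -0.087 -0.213 -0.032 0.044;0 0 0.8 -0.087 -0.213 -0.032 0.044'; python3 - <<'E'
from h import *
go([.387,-.371,.11],57.5)
E
```

```text
t: 14.28
eef_pos: [0.3988, -0.103, 0.1382]
eef_rot: [0.811, 0.585, -0.001, -0.0]
contact_force: [-0.5, 0.3, -0.6]
finger_gap: 0.0465
finger_force: 31.0
yaw now 71.6 pos [ 0.3988 -0.103   0.1382] rz 0.247 shift [-0.258   0.0732  0.0283] rows>= 6.5
```

```bash
python3 drive.py '0 0 0.247 -0.258 0.073 0.028 0.044;0 0 0.247 -0.258 0.073 0.028 0.044;0 0 0.247 -0.258 0.073 0.028 0.044;0 0 0.247 -0.258 0.073 0.028 0.044;0 0 0.247 -0.258 0.073 0.028 0.044;0 0 0.247 -0.258 0.073 0.028 0.044;0 0 0.247 -0.258 0.073 0.028 0.044;0 0 0.247 -0.258 0.073 0.028 0.044;0 0 0.247 -0.258 0.073 0.028 0.044;0 0 0.247 -0.258 0.073 0.028 0.044'; python3 - <<'E'
from h import *
C=cam('wrist');shot('wrist','w8.png')
go([.387,-.371,.11],57.5)
for p in([.4585,-.4166],[.3867,-.3709],[.433,-.2988],[.5048,-.3444]): print((px(C,p+[.021])*1.5).round(0))
E
```

```text
t: 15.12
eef_pos: [0.3904, -0.3671, 0.1099]
eef_rot: [0.874, 0.486, -0.0, -0.001]
contact_force: [0.4, -0.1, -0.2]
finger_gap: 0.0464
finger_force: 31.0
yaw now 58.2 pos [ 0.3907 -0.3669  0.1104] rz 0.012 shift [-0.0054 -0.001   0.0003] rows>= 0.1
[541. 300.]
[373. 298.]
[375. 119.]
[565. 121.]
```

View pics/w8.png

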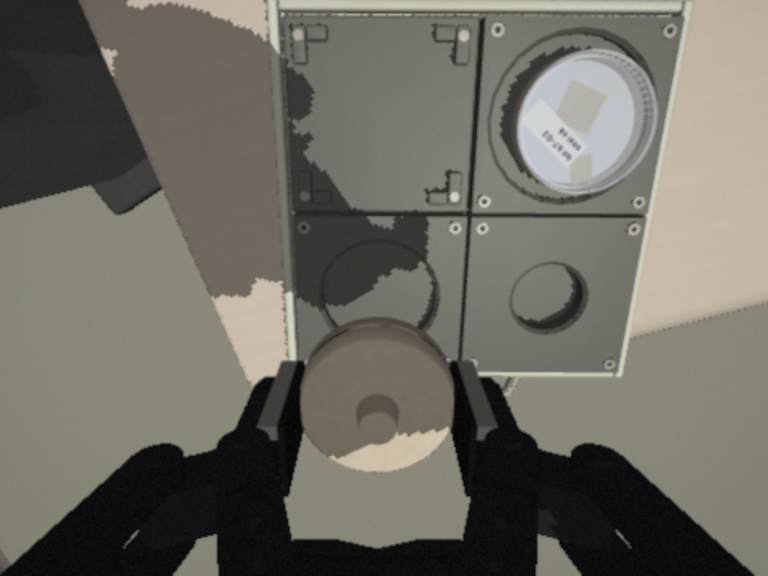

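The cassette is over its nest. The recesses sit about 6 px to the right of prediction, so I shift the nests by about 2 mm before lowering.

```bash
python3 - <<'E'
from h import *
go([.3883,-.3719,.0219],57.5)
E
```

```text
yaw now 58.2 pos [ 0.3907 -0.3669  0.1104] rz 0.012 shift [-0.0056  0.0007  0.0884] rows>= 2.1
```

```bash
python3 drive.py '0 0 0 -0.0055 0.0005 0.02 0.044;0 0 0 -0.0055 0.0005 0.04 0.044;0 0 0 -0.0055 0.0005 0.055 0.044;0 0 0 -0.0055 0.0005 0.066 0.044;0 0 0 -0.0055 0.0005 0.074 0.044;0 0 0 -0.0055 0.0005 0.079 0.044;0 0 0 -0.0055 0.0005 0.083 0.044;0 0 0 -0.0055 0.0005 0.085 0.044;0 0 0 -0.0055 0.0005 0.085 0.044;0 0 0 -0.0055 0.0005 0.085 0.044'
```

```text
t: 16.0
eef_pos: [0.3887, -0.3736, 0.0262]
eef_rot: [0.874, 0.486, 0.0, 0.0]
contact_force: [0.7, -0.3, -0.5]
finger_gap: 0.0463
finger_force: 31.0
```

```bash
python3 drive.py '0 0 0 0.001 0 0.001 0.044;0 0 0 0.001 0 0.002 0.044;0 0 0 0.001 0 0.003 0.044;0 0 0 0.001 0 0.003 0.044;0 0 0 0.001 0 0.003 0.044'; python3 drive.py '0 0 0 0 0 0.0005 0.044;0 0 0 0 0 0.001 0.044;0 0 0 0 0 0.0015 0.044;0 0 0 0 0 0.0015 0.044'
```

```text
t: 16.42
eef_pos: [0.389, -0.3725, 0.0228]
eef_rot: [0.874, 0.486, -0.0, 0.0]
contact_force: [0.2, -0.9, -0.5]
finger_gap: 0.0464
finger_force: 31.0
t: 16.75
eef_pos: [0.3891, -0.3726, 0.022]
eef_rot: [0.874, 0.486, -0.0, 0.0]
contact_force: [-2.0, 2.5, 6.1]
finger_gap: 0.0465
finger_force: 31.5
```

Contact came at exactly the expected height, so I release.

```bash
python3 drive.py '0 0 0 0 0 0 0.048;0 0 0 0 0 0 0.051;0 0 0 0 0 0 0.054;0 0 0 0 0 0 0.06;0 0 0 0 0 0 0.064;0 0 0 0 0 0 0.064;0 0 0 0 0 -0.02 0.064;0 0 0 0 0 -0.05 0.064;0 0 0 0 0 -0.09 0.064;0 0 0 0 0 -0.13 0.064;0 0 0 0 0 -0.13 0.064;0 0 0 0 0 -0.13 0.064'; python3 - <<'E'
from h import *
C=cam('wrist');shot('wrist','w9.png',1)
go([.40,-.10,.17],80);go([.43,.19,.16],80)
E
```

```text
t: 17.75
eef_pos: [0.3899, -0.3736, 0.1537]
eef_rot: [0.874, 0.486, 0.0, 0.003]
contact_force: [0.9, -0.1, -1.3]
finger_gap: 0.0637
finger_force: 0.0
yaw now 58.1 pos [ 0.3891 -0.3725  0.1517] rz -0.381 shift [ 0.2372 -0.1345 -0.0186] rows>= 6.6
yaw now 58.1 pos [ 0.3891 -0.3725  0.1517] rz -0.381 shift [ 0.4994 -0.2621 -0.0089] rows>= 13.5
```

View pics/w9.png

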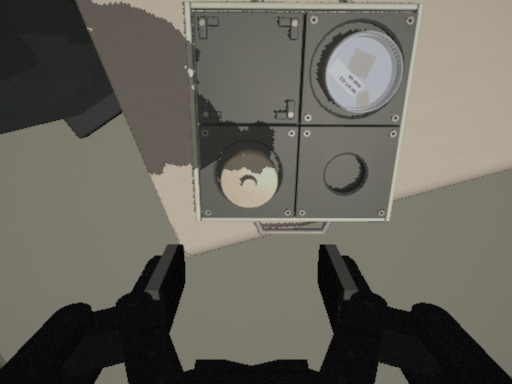

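The cassette sits in its recess and the dish is in its own. I've now used all 14 pictures, so from here I work from numbers only. Next, the vial.

```bash
python3 drive.py '0 0 -0.5 0.237 -0.135 -0.018 0.05;0 0 -0.5 0.237 -0.135 -0.018 0.05;0 0 -0.5 0.237 -0.135 -0.018 0.05;0 0 -0.5 0.237 -0.135 -0.018 0.05;0 0 -1 0.237 -0.135 -0.018 0.05;0 0 -1 0.237 -0.135 -0.018 0.05;0 0 -1 0.237 -0.135 -0.018 0.05;0 0 -2.12 0.484 -0.288 -0.01 0.05;0 0 -2.12 0.484 -0.288 -0.01 0.05;0 0 -2.12 0.484 -0.288 -0.01 0.05;0 0 -2.12 0.484 -0.288 -0.01 0.05;0 0 -2.12 0.484 -0.288 -0.01 0.05;0 0 -2.12 0.484 -0.288 -0.01 0.05;0 0 -2.12 0.484 -0.288 -0.01 0.05;0 0 -2.12 0.484 -0.288 -0.01 0.05;0 0 -2.12 0.484 -0.288 -0.01 0.05;0 0 -2.12 0.484 -0.288 -0.01 0.05;0 0 -2.12 0.484 -0.288 -0.01 0.05'; python3 - <<'E'
from h import *
go([.511,.1904,.09],180);go([.511,.1904,.015],180)
E
```

```text
t: 19.3
eef_pos: [0.3986, 0.1907, 0.1595]
eef_rot: [0.001, 1.0, -0.001, -0.002]
contact_force: [-0.1, 0.3, -0.4]
finger_gap: 0.0499
finger_force: 0.0
yaw now 179.9 pos [0.3986 0.1907 0.1595] rz -0.001 shift [-1.127e-01 -1.000e-04  6.900e-02] rows>= 3.2
yaw now 179.9 pos [0.3986 0.1907 0.1595] rz -0.001 shift [-0.113  0.     0.144] rows>= 4.4
```

```bash
python3 drive.py '0 0 0 -0.04 0 0 0.05;0 0 0 -0.08 0 0.02 0.05;0 0 0 -0.112 0 0.04 0.05;0 0 0 -0.112 0 0.06 0.05;0 0 0 -0.112 0 0.07 0.05;0 0 0 -0.112 0 0.085 0.05;0 0 0 -0.112 0 0.1 0.05;0 0 0 -0.112 0 0.115 0.05;0 0 0 -0.112 0 0.13 0.05;0 0 0 -0.112 0 0.14 0.05;0 0 0 -0.112 0 0.143 0.05;0 0 0 -0.112 0 0.143 0.05'; python3 drive.py '0 0 0 0 0 0 0.035;0 0 0 0 0 0 0.02;0 0 0 0 0 0 0.018;0 0 0 0 0 0 0.018;0 0 0 0 0 0 0.018;0 0 0 0 0 0 0.018;0 0 0 0 0 0 0.018' 30
```

```text
t: 20.3
eef_pos: [0.5108, 0.1897, 0.0176]
eef_rot: [0.004, 1.0, -0.0, -0.001]
contact_force: [-0.7, -0.5, -0.0]
finger_gap: 0.0504
finger_force: 0.0
t: 20.88
eef_pos: [0.5125, 0.19, 0.0191]
eef_rot: [0.003, 1.0, 0.0, 0.001]
contact_force: [-0.4, 0.4, 6.1]
finger_gap: 0.0213
finger_force: 29.2
```

```bash
python3 drive.py '0 0 0 0 0 -0.01 0.018;0 0 0 0 0 -0.02 0.018;0 0 0 0 0 -0.04 0.018;0 0 0 0 0 -0.07 0.018;0 0 0 0 0 -0.1 0.018;0 0 0 0.03 0 -0.12 0.018;0 0 0 0.07 0 -0.13 0.018;0 0 0 0.11 0 -0.13 0.018;0 0 0 0.11 0 -0.13 0.018;0 0 0 0.11 0 -0.13 0.018'; python3 - <<'E'
from h import *
go([.40,-.10,.15],180);go([.4601,-.4176,.12],160)
E
```

```text
t: 21.72
eef_pos: [0.4, 0.1906, 0.1493]
eef_rot: [0.003, 1.0, -0.0, 0.0]
contact_force: [-0.4, -0.3, -0.4]
finger_gap: 0.0218
finger_force: 29.1
yaw now 179.7 pos [0.4    0.1906 0.1493] rz -0.006 shift [-0.0016 -0.2906 -0.0007] rows>= 7.0
yaw now 179.7 pos [0.4    0.1906 0.1493] rz 0.344 shift [-0.0635 -0.6079  0.0293] rows>= 14.7
```

```bash
python3 drive.py '0 0 0 -0.002 -0.291 0 0.018;0 0 0 -0.002 -0.291 0 0.018;0 0 0 -0.002 -0.291 0 0.018;0 0 0 -0.002 -0.291 0 0.018;0 0 0 -0.002 -0.291 0 0.018;0 0 0 -0.002 -0.291 0 0.018;0 0 0 -0.002 -0.291 0 0.018;0 0 0.56 -0.0635 -0.608 0.029 0.018;0 0 0.56 -0.0635 -0.608 0.029 0.018;0 0 0.56 -0.0635 -0.608 0.029 0.018;0 0 0.56 -0.0635 -0.608 0.029 0.018;0 0 0.56 -0.0635 -0.608 0.029 0.018;0 0 0.56 -0.0635 -0.608 0.029 0.018;0 0 0.56 -0.0635 -0.608 0.029 0.018;0 0 0.56 -0.0635 -0.608 0.029 0.018;0 0 0.56 -0.0635 -0.608 0.029 0.018;0 0 0.56 -0.0635 -0.608 0.029 0.018;0 0 0.56 -0.0635 -0.608 0.029 0.018;0 0 0.56 -0.0635 -0.608 0.029 0.018'; python3 - <<'E'
from h import *
go([.4601,-.4176,.029],147.5)
E
```

```text
t: 23.3
eef_pos: [0.4614, -0.4172, 0.1195]
eef_rot: [0.279, 0.96, 0.0, -0.0]
contact_force: [-0.2, 0.1, -0.5]
finger_gap: 0.0221
finger_force: 29.1
yaw now 147.6 pos [ 0.4614 -0.4172  0.1195] rz 0.001 shift [ 0.0008 -0.0011  0.0905] rows>= 2.2
```

```bash
python3 drive.py '0 0 0 0.001 -0.001 0.02 0.018;0 0 0 0.001 -0.001 0.04 0.018;0 0 0 0.001 -0.001 0.055 0.018;0 0 0 0.001 -0.001 0.065 0.018;0 0 0 0.001 -0.001 0.075 0.018;0 0 0 0.001 -0.001 0.082 0.018;0 0 0 0.001 -0.001 0.086 0.018;0 0 0 0.001 -0.001 0.088 0.018;0 0 0 0.001 -0.001 0.088 0.018;0 0 0 0.001 -0.001 0.088 0.018'; python3 drive.py '0 0 0 0 0 0.0005 0.018;0 0 0 0 0 0.001 0.018;0 0 0 0 0 0.0015 0.018;0 0 0 0 0 0.002 0.018;0 0 0 0 0 0.002 0.018'
```

```text
t: 24.13
eef_pos: [0.4601, -0.4184, 0.0319]
eef_rot: [0.28, 0.96, -0.0, 0.0]
contact_force: [-0.5, 0.9, -0.9]
finger_gap: 0.0216
finger_force: 29.1
t: 24.55
eef_pos: [0.4598, -0.4182, 0.0293]
eef_rot: [0.28, 0.96, -0.0, 0.0]
contact_force: [-0.0, -1.2, 0.5]
finger_gap: 0.0216
finger_force: 29.1
```

```bash
python3 drive.py '0 0 0 0 0 0.0005 0.018;0 0 0 0 0 0.001 0.018;0 0 0 0 0 0.0015 0.018;0 0 0 0 0 0.0015 0.018'
```

```text
t: 24.88
eef_pos: [0.4602, -0.4185, 0.0291]
eef_rot: [0.28, 0.96, -0.0, 0.001]
contact_force: [-1.6, 2.1, 7.2]
finger_gap: 0.0216
finger_force: 29.9
```

```bash
python3 drive.py '0 0 0 0 0 -0.001 0.024;0 0 0 0 0 -0.001 0.027;0 0 0 0 0 -0.001 0.032;0 0 0 0 0 -0.001 0.04;0 0 0 0 0 -0.001 0.05;0 0 0 0 0 -0.001 0.05;0 0 0 0 0 -0.02 0.05;0 0 0 0 0 -0.04 0.05;0 0 0 0 0 -0.08 0.05;0 0 0 0 0 -0.12 0.05;0 0 0 0 0 -0.12 0.05;0 0 0 0 0 -0.12 0.05'; python3 - <<'E'
from h import *
C=cam('wrist');im=shot('wrist','w10.png',1)
# vial cap: dark blob near expected pixel
e=px(C,[.4601,-.4176,.058]);print('expected',e.round(1))
g=cv2.cvtColor(im,cv2.COLOR_BGR2GRAY);x,y=e.astype(int);c=g[y-40:y+40,x-40:x+40]
m=(c<35).astype(np.uint8);n,l,s,k=cv2.connectedComponentsWithStats(m)
for i in range(1,n):
    if s[i,4]>60: print(s[i],k[i]+[x-40,y-40],pt(C,k[i]+[x-40,y-40],.058).round(4))
go([.4464,-.0913,.15],None)
E
```

```text
t: 25.88
eef_pos: [0.4609, -0.4193, 0.1507]
eef_rot: [0.28, 0.96, -0.002, 0.003]
contact_force: [0.6, 0.9, -0.6]
finger_gap: 0.0501
finger_force: 0.0
expected [253.1 187.3]
[ 28  25  28  19 128] [254.859375  177.7578125] [ 0.4543 -0.4124  0.058 ]
yaw now 147.5 pos [ 0.46   -0.4183  0.1485] rz 0 shift [ 0.187   0.2686 -0.002 ] rows>= 7.8
```

```bash
python3 drive.py '0 0 1.42 0.187 0.2686 0 0.062;0 0 1.42 0.187 0.2686 0 0.062;0 0 1.42 0.187 0.2686 0 0.062;0 0 1.42 0.187 0.2686 0 0.062;0 0 1.42 0.187 0.2686 0 0.062;0 0 1.42 0.187 0.2686 0 0.062;0 0 1.42 0.187 0.2686 0 0.062;0 0 1.42 0.187 0.2686 0 0.062;0 0 1.42 0.187 0.2686 0 0.062;0 0 1.42 0.187 0.2686 0 0.062;0 0 1.42 0.187 0.2686 0 0.062;0 0 1.42 0.187 0.2686 0 0.062;0 0 1.42 0.187 0.2686 0 0.062;0 0 1.42 0.187 0.2686 0 0.062'; python3 - <<'E'
from h import *
C=cam('wrist');im=shot('wrist','w11.png',1)
e=px(C,[.4464,-.0913,.008]);print('expected',e.round(1))
g=cv2.cvtColor(im,cv2.COLOR_BGR2GRAY);x,y=e.astype(int);x0,y0=max(x-60,0),max(y-60,0);c=g[y0:y+60,x0:x+60]
def rect(c,x0,y0,C,z,thr):
    m=(c<thr).astype(np.uint8);cs,_=cv2.findContours(m,cv2.RETR_EXTERNAL,cv2.CHAIN_APPROX_NONE)
    for k in cs:
        if cv2.contourArea(k)>800:
            b=cv2.boxPoints(cv2.minAreaRect(k))+[x0,y0]
            P=np.array([pt(C,q,z)[:2] for q in b]); d=np.diff(np.vstack([P,P[:1]]),axis=0)
            print(thr,'ctr',P.mean(0).round(4),'sides',np.linalg.norm(d,axis=1).round(4),'ang',np.degrees(np.arctan2(d[:,1],d[:,0])).round(1))
for t in(40,60,80): rect(c,x0,y0,C,.008,t)
Ct=cam('top'); it=shot('top','t2.png',1); gt=cv2.cvtColor(it,cv2.COLOR_BGR2GRAY)
for n,p in(('vial',[.4601,-.4176,.058]),):
    u=px(Ct,p).round().astype(int); cc=gt[u[1]-12:u[1]+13,u[0]-12:u[0]+13]; k=np.argwhere(cc<45); print(u,len(k),k.mean(0)[::-1]-12, np.ptp(k,axis=0))
E
```

```text
t: 27.1
eef_pos: [0.4455, -0.0908, 0.1466]
eef_rot: [0.837, 0.547, -0.001, -0.001]
contact_force: [-1.3, -0.5, -0.3]
finger_gap: 0.0619
finger_force: 0.0
expected [251.6 172.8]
40 ctr [ 0.4496 -0.0895] sides [0.0493 0.048  0.0493 0.0508] ang [  63.8  -24.8 -113.   155.2]
60 ctr [ 0.4493 -0.09  ] sides [0.0486 0.0511 0.0515 0.0511] ang [ -23.6 -111.9  156.4   64.9]
80 ctr [ 0.4489 -0.0896] sides [0.0516 0.0503 0.0517 0.0533] ang [  63.6  -24.9 -113.1  155. ]
[403 213] 84 [-2.36904762  1.03571429] [14 15]
```

```bash
python3 - <<'E'
import cv2,numpy as np
g=cv2.imread('pics/raw_t2.png',0)[200:228,388:418]
for r in g: print(' '.join('%3d'%v for v in r))
w=cv2.imread('pics/raw_w10.png',0)[140:236:4,205:301:4]
print()
for r in w: print(' '.join('%3d'%v for v in r))
E
```

```text
100 100  99 100  99  99  98  99  99  99  98  99  98  98  99  98  96  90  89 114 144 157 156 152 145 145 158 157 153 144
100 100  99 100  99  99  98  99  98  98  98  99  99  99  99  98  99  97  97  90 103 126 147 160 147 140 152 157 152 141
100 100 101 100 100  99  98  98  98  99  99  99  99  98  99  99  99  98  99  96  94  90 104 132 150 159 155 155 146 140
 98  99 100 100 100  99  98  99  99  98  98  98  99  98  99  98  98  98  99  97  98  96  91  85 111 134 148 159 149 136
 99 100  99 100 100  99 100 100 100 100  99  98 100  99  99  98  98  99  98  98  98  99  98  96  90  84 108 145 159 153
 99 100  99  99 100 101  99 100 100 101 100 100 100 100  99  98  99  99  97  98  98  97  98  98  97  97  88 104 131 150
100  99 100 100 101 101 104 102  97  93  95  98  99 101 100  99  99  98  98  98  97  98  99  98  98  98  96  96  88 107
100 100  99 101 101  97  91  81  69  64  70  77  82  93 101 100 100  98  99  99  99  97  98  98  98  98  97  97  96  90
100 100 101  98  83  68  57  40  33  33  36  40  50  65  86  99 102 100  98  97  98  98  98  98  99  98  98  98  99  98
100 101 101  90  77 
[... 3864 characters left out ...]
 107 106 106 105 104 104 106
112 114 112 112 111 109 111 111 109 111 109 109 109 109 108 106 106 106 106 105 105 105 105 102
119 111 140  96 111 109 109 110 110 109 108 107 110 108 107 109 107 107 106 105 106 105 123  82
132 112 147 111 111 110 111 110 109 109 108 107 108 106 107 107 105 105 105 104 106 102 127 103
197 194 197 197 195 196 195 194 196 195 196 196 196 195 195 196 195 194 196 194 196 195 195 195
124 125 125 121 152 167 175 183 182 181 183 183 182 183 181 183 183 182 181 182 182 181 181 180
124 125 123 125 140 162 174 182 184 183 183 182 182 183 183 181 183 182 181 181 182 182 182 181
124 123 126 124 124 156 171 178 182 181 182 180 182 182 183 182 182 183 182 183 183 181 183 181
```

The vial is upright in its recess, about 3 mm off centre. The chip tray is at (.4482,-.0902) with sides at 65.5°, and I grip it now.

```bash
python3 - <<'E'
from h import *
go([.4482,-.0902,-.003],65.5)
E
```

```text
yaw now 66.3 pos [ 0.4458 -0.091   0.1471] rz 0.014 shift [0.0017 0.0021 0.1501] rows>= 3.6
```

```bash
python3 drive.py '0 0 0.014 0.002 0.002 0.04 0.066;0 0 0.014 0.002 0.002 0.08 0.066;0 0 0.014 0.002 0.002 0.11 0.066;0 0 0.014 0.002 0.002 0.13 0.066;0 0 0.014 0.002 0.002 0.14 0.066;0 0 0.014 0.002 0.002 0.146 0.066;0 0 0.014 0.002 0.002 0.149 0.066;0 0 0.014 0.002 0.002 0.15 0.066;0 0 0.014 0.002 0.002 0.15 0.066;0 0 0.014 0.002 0.002 0.15 0.066'; python3 drive.py '0 0 0 0 0 0 0.058;0 0 0 0 0 0 0.054;0 0 0 0 0 0 0.045;0 0 0 0 0 0 0.045;0 0 0 0 0 0 0.045;0 0 0 0 0 0 0.045' 30
```

```text
t: 28.03
eef_pos: [0.4495, -0.0903, -0.0015]
eef_rot: [0.842, 0.54, 0.0, 0.001]
contact_force: [0.1, 0.5, 0.6]
finger_gap: 0.0659
finger_force: 0.0
t: 28.53
eef_pos: [0.4493, -0.0902, -0.0014]
eef_rot: [0.842, 0.54, 0.0, 0.001]
contact_force: [-0.6, 0.9, 7.1]
finger_gap: 0.0499
finger_force: 30.6
```

```bash
python3 drive.py '0 0 0 0 0 -0.005 0.045;0 0 0 0 0 -0.01 0.045;0 0 0 0 0 -0.02 0.045;0 0 0 0 0 -0.03 0.045;0 0 0 0 0 -0.04 0.045;0 0 0 0 0 -0.06 0.045;0 0 0 0 0 -0.08 0.045;0 0 0 0 0 -0.1 0.045;0 0 0 0 0 -0.1 0.045;0 0 0 0 0 -0.1 0.045'; python3 - <<'E'
from h import *
C=cam('wrist');im=shot('wrist','w12.png',1)
s=readout.read_state();T=R.from_quat(s['eef_rot']);
from math import *
g=cv2.cvtColor(im,cv2.COLOR_BGR2GRAY)
m=((g>110)).astype(np.uint8)
e=px(C,s['eef_pos']+[0,0,.009]);print(e, s['finger_gap'])
x,y=e.astype(int)
c=g[y-50:y+50:4,x-80:x+80:5]
for r in c: print(' '.join('%3d'%v for v in r))
E
```

```text
t: 29.37
eef_pos: [0.4495, -0.0903, 0.0989]
eef_rot: [0.842, 0.54, 0.001, 0.001]
contact_force: [0.9, 0.9, -0.6]
finger_gap: 0.0495
finger_force: 31.6
[247.86537848 262.68214297] 0.049879105411311186
176 176 177 177 175 175 132  11   6   7   9   5   8   5   8  13  11   6   7  11   2   4   4   8   4   8   4   8 177 177 178 177
175 174 175 177 175 177  14  13  12  13   8  11  15  11   9  13   8   7  12  14   8  11  13  17  12   6  11  12 155 177 177 176
177 177 176 179 176 176  13  17  17  11  15  21  16  18  19  21  16  17  16  13  19  11  14  16  20  18  18  35 144 177 178 177
177 176 175 178 178 177  19  88 107 107  89  62 111 110 110  20 110 111 110  13 106 109 110  20 108 109 107  17 156 178 176 178
178 177 175 175 177 175  15  86 112 109  97  63 111 110 110  16 109 110 111  16 110 109 109  16 108 109 109  14 177 176 175 176
177 175 177 175 176 176  11  81 110 110 102  48 110 110 113  19 108 110 112  18 108 110 109  15 106 107 108  19 175 177 176 178
177 176 175 175 176 177  38  68 111 109 110  47 108 108 107  13 111 111 110  18 107 109 109  11 108 106 109  11 176 177 175 176
170 
[... 1599 characters left out ...]
  12  13  27  18  17  23 125 169 169 123  75   7   8   9  46
 14  12  80  16   8  12  83  14  58  60  64  28 102 103 104  32 103 105 104  49 103 104  90  79 110 116  58 103   9  11  15  61
 11  13  10  17   6   9 149  26 192 192 193  28 194 192 193  28 194 196 195  55 191 193 157 150 195 196  84 129   2  10   6  12
 11  16  16  13   9   9 174  24 193 192 194  32 190 192 192  28 197 196 195  53 192 193 147 151 195 193  54 134  68   4  18   9
 12  15  12  12   8   8 176  25 166 165 167  24 166 165 167  29 169 167 168  63 168 165 131 142 170 168  39 170 141   5  10   8
  9  12  17  15  11  10 177 169 115 115 115 115 116 110 110 109 109 131 146 148 146 148 147 145 147 145 146 176 173   6  11  10
```

The tray is gripped square and centred.

```bash
python3 - <<'E'
from h import *
go([.4354,-.2987,.10],57.4)
E
```

```text
yaw now 65.4 pos [ 0.4488 -0.09    0.0979] rz 0.139 shift [-0.1952  0.0748 -0.0021] rows>= 5.0
```

```bash
python3 drive.py '0 0 0.139 -0.195 0.075 0 0.045;0 0 0.139 -0.195 0.075 0 0.045;0 0 0.139 -0.195 0.075 0 0.045;0 0 0.139 -0.195 0.075 0 0.045;0 0 0.139 -0.195 0.075 0 0.045;0 0 0.139 -0.195 0.075 0 0.045;0 0 0.139 -0.195 0.075 0 0.045;0 0 0.139 -0.195 0.075 0 0.045;0 0 0.139 -0.195 0.075 0 0.045'; python3 - <<'E'
from h import *
go([.4354,-.2987,.0196],57.4)
E
```

```text
t: 30.17
eef_pos: [0.4354, -0.297, 0.097]
eef_rot: [0.877, 0.481, -0.0, -0.001]
contact_force: [-0.3, -0.3, 0.6]
finger_gap: 0.0496
finger_force: 31.6
yaw now 57.5 pos [ 0.4354 -0.297   0.097 ] rz 0.001 shift [-0.0015  0.0011  0.0774] rows>= 1.9
```

```bash
python3 drive.py '0 0 0 -0.001 0.001 0.02 0.045;0 0 0 -0.001 0.001 0.035 0.045;0 0 0 -0.001 0.001 0.05 0.045;0 0 0 -0.001 0.001 0.06 0.045;0 0 0 -0.001 0.001 0.067 0.045;0 0 0 -0.001 0.001 0.071 0.045;0 0 0 -0.001 0.001 0.073 0.045;0 0 0 -0.001 0.001 0.074 0.045;0 0 0 -0.001 0.001 0.074 0.045'; python3 drive.py '0 0 0 0 0 0.0005 0.045;0 0 0 0 0 0.001 0.045;0 0 0 0 0 0.0015 0.045;0 0 0 0 0 0.002 0.045;0 0 0 0 0 0.002 0.045'
```

```text
t: 30.92
eef_pos: [0.4364, -0.3001, 0.0241]
eef_rot: [0.877, 0.48, 0.0, 0.0]
contact_force: [-0.1, -0.3, -0.8]
finger_gap: 0.0495
finger_force: 31.6
t: 31.33
eef_pos: [0.4361, -0.3, 0.0218]
eef_rot: [0.877, 0.48, 0.0, 0.0]
contact_force: [0.4, 0.5, -0.2]
finger_gap: 0.0494
finger_force: 31.6
```

```bash
python3 drive.py '0 0 0 0 0 0.0005 0.045;0 0 0 0 0 0.001 0.045;0 0 0 0 0 0.0015 0.045;0 0 0 0 0 0.002 0.045;0 0 0 0 0 0.002 0.045'; python3 drive.py '0 0 0 0 0 0.0005 0.045;0 0 0 0 0 0.001 0.045;0 0 0 0 0 0.001 0.045'
```

```text
t: 31.75
eef_pos: [0.4361, -0.3, 0.0197]
eef_rot: [0.877, 0.48, -0.0, -0.0]
contact_force: [0.6, -0.3, -0.4]
finger_gap: 0.05
finger_force: 31.6
t: 32.0
eef_pos: [0.4361, -0.3, 0.0196]
eef_rot: [0.877, 0.48, 0.0, 0.0]
contact_force: [-2.0, 2.0, 7.1]
finger_gap: 0.0495
finger_force: 32.4
```

Seated at the expected height. I release and retreat.

```bash
python3 drive.py '0 0 0 0 0 -0.001 0.052;0 0 0 0 0 -0.001 0.055;0 0 0 0 0 -0.001 0.058;0 0 0 0 0 -0.001 0.06;0 0 0 0 0 -0.001 0.06;0 0 0 0 0 -0.02 0.06;0 0 0 0 0 -0.05 0.06;0 0 0 0 0 -0.09 0.06;0 0 0 0 0 -0.13 0.06;0 0 0 0 0 -0.13 0.06;0 0 0 0 0 -0.13 0.06'; python3 - <<'E'
from h import *
C=cam('wrist');im=shot('wrist','w13.png',1);g=cv2.cvtColor(im,cv2.COLOR_BGR2GRAY)
e=px(C,[.4346,-.2998,.029]);print(e,px(C,[.4346,-.2998,.021]));x,y=e.astype(int)
c=g[y-60:y+60:4,x-70:x+70:4]
for r in c: print(' '.join('%3d'%v for v in r))
E
```

```text
t: 32.92
eef_pos: [0.4371, -0.3009, 0.1511]
eef_rot: [0.877, 0.48, 0.001, 0.003]
contact_force: [-0.5, -0.4, -0.3]
finger_gap: 0.06
finger_force: 0.0
[245.97455371 178.93036032] [246.05325617 176.10930332]
 95  92  92  95  92  95  98  99  97  98  98 109 169 172 171 172 174 172 174 175 175 175 175 176 177 177 177 178 177 178 179 178 180 181 181
 92  93  92  92  94  85  85  83  84  83  83  83  85 103 115 124 120 123 116  82  84  99 100 150 112 168 123 124 122 151 120 118 119 121 119
 94  93  95  89  95  89  45  47  39  37  39  40  39  39  40  36  33  34  33  33  34  32  34  29  35  35  33  35  33  33  79  37  37  36  35
 92  93  93  86  97  66  47  49  45  48  47  47  48  47  45  49  93 105 100  48  49  48  51  49 111 115 113 114 114 115  82 105 106 104 114
 93  94  93  91  98  69  49  41  40  39  39  45  48  47  48  48  50  48  46  47  49  46  48  49  48  74  75  61  80 100  76 102 159 170 114
 92  94  94  93 100  73  49  76  47  49  48  41  46  51  46  51  49  49  49  49  50  49  48  47  48 105 111  90 181 103  66 114 115 114 115
 92  93  93  94 100  69  48  58  41  44  45  48  45  4
[... 2605 characters left out ...]

170 169 170 169 170 169 131  91  91  92  90  91  91  91  92  91  92  92  89  89  86  88  88  86  80  80  79  81  79  80  80 102 102 102 103
169 171 169 170 168 149 142  79  78  81  80  81  82  83  83  85  85  85  87  89  90  89  90  89  90  93  95  94  96  97  76  97 103 102 102
168 169 168 169 169 144 157  91 114  95  91  94  94  95  95  96  96  97  98  97  97  99  98  98  99  99  99 104 111 101  86 138 145 103 101
168 167 169 170 169 122 171  93 125  93  93  95  93  93  93  96  96  96  97  98  99  96  99  97  99 100 101 100 113 101  93 105 102 101 100
169 170 170 169 169 143 181  92  94  93  92  94  94  93  94  90  64  57  64  77  83  88  97  98  97  98  97  98 100 102  91 102 101 101 100
```

The tray lies square between the posts and centred in its block. Handing in.

```bash
python3 - <<'E'
from h import *
print(readout.read_state()['contact_force'], ticket.close_job())
E
```

```text
the job is handed in; nothing more can be done
[-0.8303135  -0.22720898 -0.65476958] None
```

I put the small dish, closed cassette, vial and chip tray into their blocks in that order, left the large dish and open cassette alone, and handed the job in at about 33 s; each seated at the expected height, but the final tray check used pixel values because I had used all 14 pictures.

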